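# Let the large chocolate out of the dispenser

## Robot

A 7-joint arm with a two-finger parallel gripper is mounted at the origin on a cart in front of the work surface, level with it; the furniture and walls round the work are solid. World frame = base frame: x ahead of the robot, y to its left, z up, the work surface at z = 0. Lengths are in m, angles in degrees, forces in N, time in s.
With the tool pointing down it reaches from about 0.425 to 0.875 m from the base axis. Payload 4.7 kg.
Tool frame: the origin (TCP) lies midway between the tips of the shut fingers; the grasp point (between the pads) lies 19 mm behind it; z points along the fingers, y is the line along which they close (so a half turn about z gives the same grasp; the last joint's range is limited). The gripper opens to 87 mm and grips with 3 to 60 N. Pads are 19 mm wide; open, the fingers measure 117 mm over their backs; the gripper's body (75 mm by 190 mm) begins 51 mm behind the grasp point.
Start: joints at [-72.531, 18.392, -4.016, 83.108, 1.295, 78.541, -3.26], TCP at [0.186, 0.623, 0.223] pointing down, gripper open.
Joint ranges: [-163.93, 163.93], [-17.29, 119.83], [-79.2, 71.16], [3.27, 140.29], [-89.18, 269.18], [5.43, 117.66], [-154.24, 154.24]. Speed limits (degrees/s): [147.25, 147.25, 180, 180, 180, 180, 180].

## Interface

Orientations are given as [roll, pitch, yaw] about the fixed x, y, z axes, in that order (R = Rz(yaw) Ry(pitch) Rx(roll)).
In Python, from cell import env, viewer, boxes_of, masks_of gives the robot as it stands. The module is installed in compiled form; this text tells all that it offers.
- The arm moves only by the tool apply_moves, never from a script. Its argument "moves" is a list of rows, each a list of 7 numbers: the shift along the tool's x, y, z scaled (see below), then the turn, a rotation vector about the tool's x, y, z scaled (see below), then the opening, from 0 (shut) to 1 (fully open). A call has 1 to 20 rows; each row is the pose to reach, as a shift and turn from the pose commanded when the call began, along the tool's axes at that moment; what a row does not reach only later rows make up. The controller multiplies each number of a shift by 0.2 m and each number of a turn by 1.5 rad. A row lasts 1/10 s, in which the tool goes at most 50 mm and 8.59 degrees, less where a joint would pass 70% of its speed; a pose out of reach is approached as far as the arm can. A call with a number of a shift or a turn outside -1 to 1 is refused whole. A call with a gripper value outside its range is refused whole. The fingers move at their own pace and stop on an object; "grip_force" is the grip in N (left out, the last holds). Time passes only in rows, so rows that repeat a pose let the fingers close. It gives the time, the measured TCP pose, the force, the opening and the grip force at its end, in the units of the state.
- env.get_obs(): the state, without advancing time (a new reading comes with each control period).
- viewer.read_camera(name): name is "scene" or "top" or "wrist"; returns the picture (480x640x3 uint8, red, green, blue); there is no depth.
- viewer.get_calibration(name): a dict with "fov_y" (degrees; the focal length in pixels is half the picture's height over the tangent of half this angle, whatever the lens; pixels are square), "cx", "cy" (the principal point, pixels), "k1" (the pictures are not rectified: a ray, as slopes to the right and down, at radius r is drawn at 1 + k1 r^2 times it, then the intrinsics apply), "position" and "orientation" of the camera in the world. Camera axes: x right, y up, looking along -z (the intrinsics and any distortion apply to the point x, -y, -z); pixel columns grow to the right and rows downward; lengths in m; the calibration is good to about 2 mm. A picture is of the moment at which its call begins: read the wrist's pose just before it. get_calibration takes no time and is no camera call; for the wrist camera it gives the pose at the moment of the call.
- env.sign_off(): hands the job in; it is judged then, once.
Trained networks look in the newest picture that a camera, given by its name, has taken for a name from the list of things; names that differ only in an ending like _2 or _b are one class to them, and where a whole thing is asked for, a point or a joint stands for the part that bears it (a point fixed in the world has none). Each returns a list of dicts, best first, with "conf" (0 to 1); they miss things now and then, are a little off and sometimes report something else, mostly with a low value. They report only what shows in the picture. A call takes as long as a camera call.
- boxes_of(camera, target): "location" ([column, row] in pixels, amid what is visible of it).
- masks_of(camera, target): "pixels" (480x640 bool, what is visible of it) and "location" ([column, row] in pixels, amid what is visible of it).
The state is a dict: "time_s": time; "qpos": joint angles; "joint_velocities": joint speeds; "effort": joint torques, N m; "tool_pos": TCP position; "tool_rot": TCP orientation; "force": force on the tool from outside, world axes, zero at the start; "wrist_torque": the same for the moment, N m; "grip_width": finger opening in m; "grasp_force": force on a finger pad.
Only numpy, scipy, OpenCV 4.12 (cv2) and the standard library are available. Lean on these libraries where they do the work, as an engineer would, in place of code of your own. Each camera call takes 0.05 s, during which the arm holds its last target. There are 200 camera calls.

## Task

One of the dispenser's two lanes stores a large foil-wrapped chocolate ball, the other a small one. Press down the pad of the rocking lever that serves the large ball's lane, so that its gate lifts and the ball rolls to the front lip, then let go so that the gate drops shut again. Leave the small ball stored and its lever alone, do not touch either ball, and do not disturb, lift or carry the loose things standing around.

Things in the scene. Friction and masses are not known exactly. Their poses are not given: they have to be found in the camera images.
- dispenser: Fixed two-lane dispenser, wood and steel, base 220 (x) x 310 (y) x 10 mm; origin under its centre. Front (-x end): low lip, top 54 mm; back wall top 88 mm. Open-topped lanes along x, 40 mm wide, centres y = +23 mm (left), -23 mm (right), sloping down to the front by 0.175 rad, floor 41 mm up at the gates (x = +10 mm), with two 4 mm runner wires that keep the ball central. A freed ball rolls from gate to lip in under 1 s.
- left_pad (a point): centre of the top face of the left lever's square press pad (36 mm rubber on a 40 mm plate), at dispenser x = +10, y = +163 mm, the lever's outer end; 83 mm above the counter at rest, about 50 mm fully pressed (33 mm straight down). The point's axes are the lever's (the dispenser's at rest). Only air lies under the pad.
- right_pad (a point): the same for the right lever: dispenser x = +10, y = -163 mm
- left_lever (a joint): angle of the left lever, which lies along the dispenser's y, pivots 65 mm inside its pad and carries the left lane's 28 mm wide gate blade on its inner end: 0 at rest, gate shut; 0.5 rad fully pressed, on its stop, gate up. Spring-returned: about 3 N on the pad starts it, 7 N holds it down. The large ball passes only above about 0.4 rad.
- right_lever (a joint): the same for the right lever (right lane's gate)
- large_ball: large chocolate ball in plain copper foil, 32 mm across, origin at its centre; stored behind the gate of either lane
- small_ball: small chocolate ball in the same foil, 20 mm across, origin at its centre; stored behind the gate of the other lane
- espresso_cup: brown espresso cup with handle, 64 x 87 x 50 mm, loose, origin under its centre; stands in front of the left lever; leave alone
- tape: roll of tape lying flat, 104 x 102 x 25 mm, loose, origin under its centre; lies in front of the right lever; leave alone
- mug: white mug, 78 x 112 x 102 mm, loose, origin under its centre; at the left side; leave alone
- milk_jug: small steel milk jug, 103 x 69 x 92 mm, loose, origin under its centre; at the right side; leave alone

How it is judged:
By the outcome, as a careful person would: the job done as asked, in the order asked, and still so for the second after the job is handed in, with the robot touching nothing.
It also fails if it takes over 35 s, if anything falls off the work surface, if the arm or the gripper's body presses on something with over 40 N, if the wrist force passes 120 N, or if a joint passes its speed limit or range.

## Working session

There is one attempt and no reset: what is moved stays moved. The work goes in short steps, Python scripts to look and compute and a tool call to move; the robot and the scene stay as the last step left them, time stands still between calls to the robot, and variables do not carry over. Pictures are saved under pics/ and viewed, at most 10 in all, crops included, and the job is handed in when it is done.

Besides the shell and the picture viewer there is one more tool, called by a JSON object that holds its "op" and its "data", one argument or row to a line. apply_moves: Moves the arm, as the interface text tells. Shifts and turns lie within -1 to 1; 1 stands for 0.2 m of shift or 1.5 rad of turn. Its arguments: {"type":"object","properties":{"moves":{"type":"array","items":{"type":"array","items":{"type":"number","minimum":-1,"maximum":1}}},"grip_force":{"type":"number"}},"required":["moves"]}

```bash
mkdir -p pics
cat > h.py <<'E'
import numpy as np, cv2
from scipy.spatial.transform import Rotation as R
from cell import env, viewer, boxes_of, masks_of
def Rm(o):
    o=np.array(o,float)
    return o if o.shape==(3,3) else R.from_euler('xyz',o,degrees=True).as_matrix()
def ray(cal,uv):
    f=240/np.tan(np.radians(cal['fov_y'])/2)
    K=np.array([[f,0,cal['cx']],[0,f,cal['cy']],[0,0,1.]])
    p=cv2.undistortPoints(np.array([[uv]],float),K,np.array([cal['k1'],0,0,0.]))[0,0]
    return np.array(cal['position']),Rm(cal['orientation'])@np.array([p[0],-p[1],-1])
def atz(cal,uv,z):
    o,d=ray(cal,uv); return o+d*(z-o[2])/d[2]
E
python3 - <<'E'
from h import *
s=env.get_obs(); print(s['time_s'],s['tool_pos'],s['tool_rot'],s['force'])
for c in ['scene','top']:
    im=viewer.read_camera(c); cv2.imwrite(f'pics/{c}0.png',im[:,:,::-1])
    cal=viewer.get_calibration(c); print(c,cal)
    for n,z in [('dispenser',.05),('left_pad',.083),('right_pad',.083),('large_ball',.06),('small_ball',.05),('espresso_cup',.025),('tape',.0125),('mug',.05),('milk_jug',.045)]:
        for b in boxes_of(c,n)[:3]: print(n,round(b['conf'],2),np.round(b['location']),np.round(atz(cal,b['location'],z),3))
E
```

```text
0.0 [0.18628511 0.6221831  0.22149937] [-1.79896531e+02  7.71901776e-03  1.63340422e+02] [-0.23771182 -0.2250604  -0.7831608 ]
scene {'fov_y': 48.4324562211596, 'cx': 323.6877845128543, 'cy': 243.30439094750517, 'k1': 0.056147787304094934, 'position': array([ 1.045718  , -0.8296622 ,  1.27043988]), 'orientation': array([38.66836072,  0.96109285, 32.10905664])}
dispenser 0.88 [329. 248.] [ 0.532 -0.019  0.05 ]
left_pad 0.82 [366. 220.] [0.582 0.104 0.083]
right_pad 0.94 [306. 268.] [ 0.528 -0.135  0.083]
large_ball 0.6 [339. 255.] [ 0.573 -0.034  0.06 ]
small_ball 0.46 [340. 254.] [ 0.57  -0.024  0.05 ]
espresso_cup 0.59 [352. 196.] [0.473 0.217 0.025]
espresso_cup 0.59 [330. 245.] [0.517 0.007 0.025]
tape 0.63 [257. 275.] [ 0.39  -0.186  0.012]
mug 0.86 [389. 165.] [0.518 0.378 0.05 ]
milk_jug 0.68 [225. 346.] [ 0.471 -0.425  0.045]
milk_jug 0.41 [328. 246.] [ 0.522 -0.011  0.045]
top {'fov_y': 53.20236096487284, 'cx': 322.13097248356326, 'cy': 247.9279180355304, 'k1': -0.038396938482021165, 'position': array([ 0.40057852, -0.03598021,  1.42035354]), 'orientation': array([ 4.54031290e+00, -1.47942390e-03, -9.14854258e+01])}
dispenser 0.64 [312. 236.] [ 0.543 -0.01   0.05 ]
left_pad 0.62 [259. 224.] [0.578 0.137 0.083]
right_pad 0.56 [362. 239.] [ 0.528 -0.15   0.083]
large_ball 0.66 [356. 240.] [ 0.529 -0.137  0.06 ]
espresso_cup 0.61 [241. 261.] [0.478 0.2   0.025]
tape 0.93 [380. 264.] [ 0.461 -0.209  0.012]
tape 0.22 [178. 249.] [0.519 0.388 0.012]
mug 0.57 [177. 248.] [0.52  0.379 0.05 ]
```

View pics/top0.png

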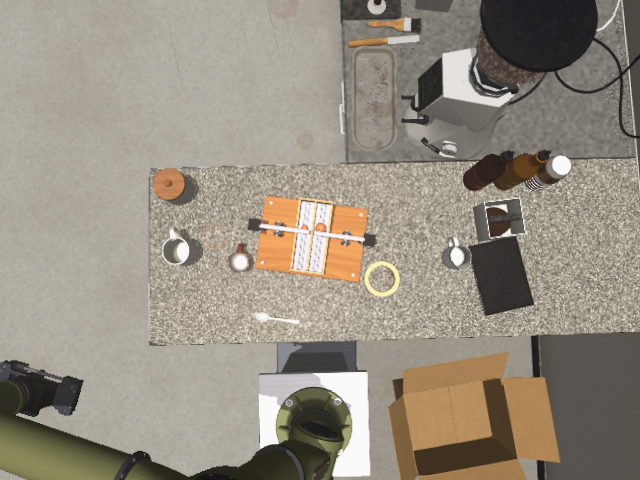

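View pics/scene0.png

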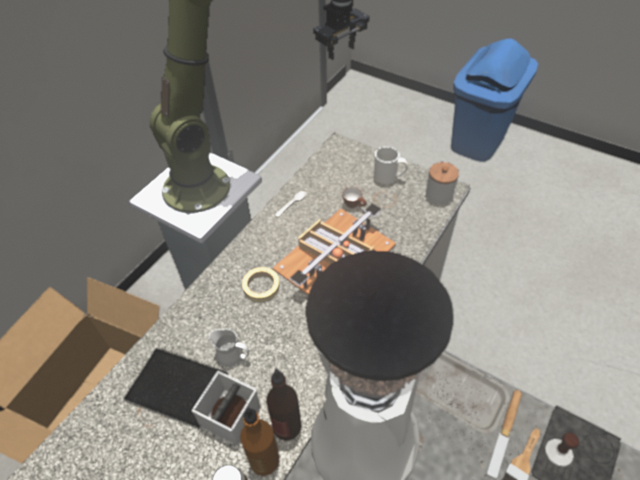

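The top view shows the dispenser at about (312,238), the left pad near (255,225), the right pad near (370,240), and the balls near (306,228) and (320,228). I'll enlarge both views to compare the balls and find the pads.

Run:
```python
from h import *
a=cv2.imread('pics/top0.png')[185:290,235:390]; b=cv2.imread('pics/scene0.png')[185:305,265:410]
a=cv2.resize(a,(775,525),interpolation=cv2.INTER_CUBIC);cv2.imwrite('pics/topc.png',a)
b=cv2.resize(b,(725,600),interpolation=cv2.INTER_CUBIC);cv2.imwrite('pics/scc.png',b)
```

```text
(no output)
```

View pics/topc.png

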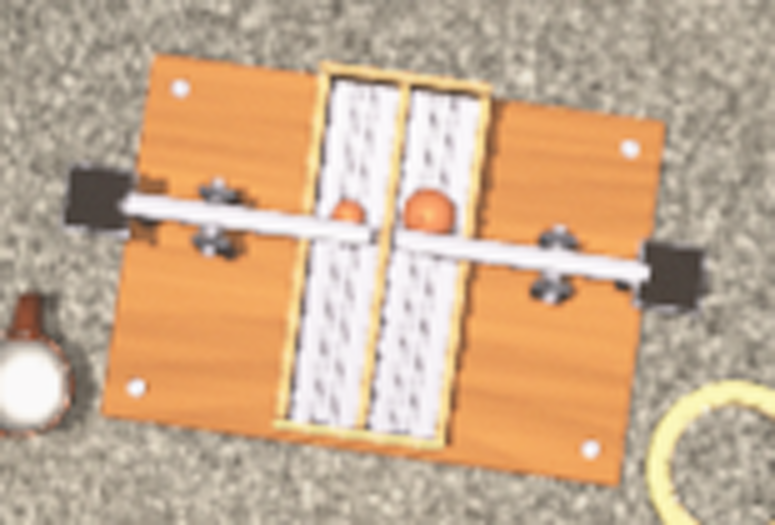

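View pics/scc.png

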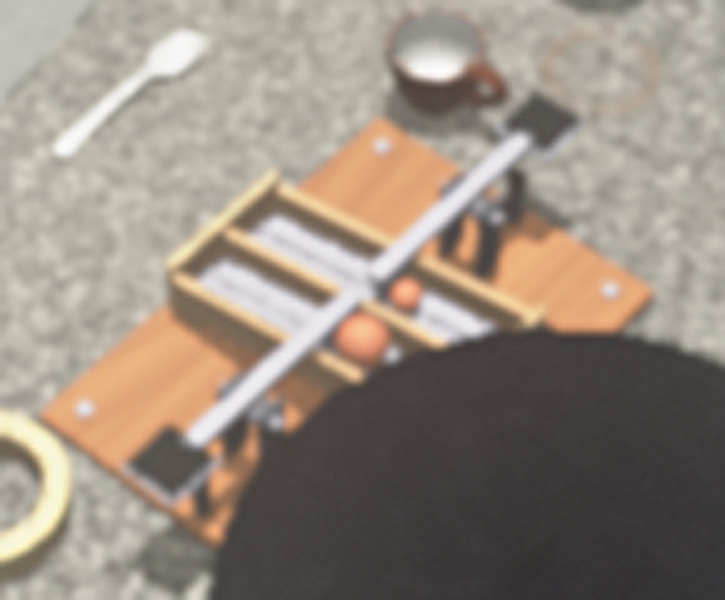

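The large ball is in the right lane at topc (429,211), and the small ball is in the left lane at (347,211). The lever to press is therefore the right one, with its pad centre at topc (672,275) and scc (172,463).

Run:
```python
from h import *
ct=viewer.get_calibration('top');cs=viewer.get_calibration('scene')
rt=atz(ct,(369.4,240),.083);rs=atz(cs,(299.4,277.6),.083)
lt=atz(ct,(255,224.8),.083);ls=atz(cs,(373.2,209.4),.083)
print(rt,rs,lt,ls,np.linalg.norm(rt-lt),np.linalg.norm(rs-ls))
d=lt-rt; yaw=np.degrees(np.arctan2(-d[0],d[1])); print('disp yaw',yaw)
for n,c in [('tape',(381.5,279)),('cup',(240,261))]: print(n,atz(ct,c,.0125))
s=env.get_obs();M=Rm(s['tool_rot']);print(np.round(M,3),s['qpos'],s['grip_width'])
```

```text
[ 0.52559824 -0.17184832  0.083     ] [ 0.53073831 -0.17044841  0.083     ] [0.5768642  0.14828148 0.083     ] [0.58123561 0.15203755 0.083     ] 0.3242087124750596 0.3264156438142914
disp yaw -9.098163068213138
tape [ 0.41640007 -0.21067475  0.0125    ]
cup [0.48001313 0.20379215 0.0125    ]
[[-0.958  0.287  0.   ]
 [ 0.287  0.958  0.   ]
 [-0.     0.    -1.   ]] [-72.53326575  18.39067173  -4.01538024  83.10799373   1.29549448
  78.54248071  -3.25897191] 0.08710866834069289
```

Run:
```python
import numpy as np
a=np.radians
P=[np.array([.186,.623])]+[r*np.array([np.cos(a(t)),np.sin(a(t))]) for t,r in [(55,.62),(37,.60),(18,.58),(0,.56)]]+[np.array([.528,-.171])]
Y=[73.3,57,40,24,7,-9.1]
for i in range(5):
    y=np.array([np.cos(a(Y[i])),np.sin(a(Y[i]))]);x=np.array([-y[1],y[0]])
    d=P[i+1]-P[i]; print(np.round([d@x/.2,d@y/.2,a(Y[i]-Y[i+1])/1.5],3))
```

```text
[-0.978 -0.308  0.19 ]
[-0.918 -0.279  0.198]
[-0.929 -0.307  0.186]
[-0.836 -0.326  0.198]
[-0.829 -0.263  0.187]
```

{"op": "apply_moves", "data": {
  "moves": [
    [-0.163,-0.051,0,0,0,0.032,0],
    [-0.326,-0.103,0,0,0,0.063,0],
    [-0.489,-0.154,0,0,0,0.095,0],
    [-0.652,-0.205,0,0,0,0.127,0],
    [-0.815,-0.257,0,0,0,0.158,0],
    [-0.978,-0.308,0,0,0,0.19,0]
  ]
}}

```text
time_s: 1.6
tool_pos: [0.3572, 0.5068, 0.2228]
tool_rot: [180.0, -0.0, 146.9]
force: [0.6, -0.5, 0.1]
grip_width: 0.0468
grasp_force: 0.0
```

{"op": "apply_moves", "data": {
  "moves": [
    [-0.153,-0.047,0,0,0,0.033,0],
    [-0.306,-0.093,0,0,0,0.066,0],
    [-0.459,-0.14,0,0,0,0.099,0],
    [-0.612,-0.186,0,0,0,0.132,0],
    [-0.765,-0.233,0,0,0,0.165,0],
    [-0.918,-0.279,0,0,0,0.198,0]
  ]
}}

```text
time_s: 2.2
tool_pos: [0.4805, 0.3598, 0.2228]
tool_rot: [180.0, -0.0, 129.9]
force: [1.1, 0.6, -0.1]
grip_width: 0.003
grasp_force: 0.0
```

{"op": "apply_moves", "data": {
  "moves": [
    [-0.155,-0.051,0,0,0,0.031,0],
    [-0.31,-0.102,0,0,0,0.062,0],
    [-0.465,-0.154,0,0,0,0.093,0],
    [-0.619,-0.205,0,0,0,0.124,0],
    [-0.774,-0.256,0,0,0,0.155,0],
    [-0.929,-0.307,0,0,0,0.186,0]
  ]
}}

```text
time_s: 2.8
tool_pos: [0.552, 0.1772, 0.2227]
tool_rot: [180.0, -0.0, 113.9]
force: [1.3, -0.4, 0.1]
grip_width: 0.0005
grasp_force: 0.0
```

{"op": "apply_moves", "data": {
  "moves": [
    [-0.139,-0.054,0,0,0,0.033,0],
    [-0.279,-0.109,0,0,0,0.066,0],
    [-0.418,-0.163,0,0,0,0.099,0],
    [-0.557,-0.217,0,0,0,0.132,0],
    [-0.697,-0.272,0,0,0,0.165,0],
    [-0.836,-0.326,0,0,0,0.198,0]
  ]
}}

```text
time_s: 3.4
tool_pos: [0.5604, -0.0026, 0.2227]
tool_rot: [180.0, -0.0, 96.8]
force: [0.8, 0.8, -1.0]
grip_width: 0.0004
grasp_force: 0.0
```

{"op": "apply_moves", "data": {
  "moves": [
    [-0.138,-0.044,0,0,0,0.031,0],
    [-0.276,-0.088,0,0,0,0.062,0],
    [-0.415,-0.132,0,0,0,0.093,0],
    [-0.553,-0.175,0,0,0,0.125,0],
    [-0.691,-0.219,0,0,0,0.156,0],
    [-0.829,-0.263,0,0,0,0.187,0],
    [-0.829,-0.263,0,0,0,0.187,0],
    [-0.829,-0.263,0,0,0,0.187,0]
  ]
}}

```text
time_s: 4.2
tool_pos: [0.5281, -0.1725, 0.2226]
tool_rot: [180.0, -0.0, 80.8]
force: [0.3, -0.1, -0.3]
grip_width: 0.0001
grasp_force: 0.0
```

Next I check the pad's position from close by with the wrist camera.

Run:
```python
from h import *
cal=viewer.get_calibration('wrist'); im=viewer.read_camera('wrist'); cv2.imwrite('pics/w1.png',im[:,:,::-1])
print(cal)
for b in masks_of('wrist','right_pad')[:2]:
    ys,xs=np.nonzero(b['pixels']); print(b['conf'],b['location'],xs.min(),xs.max(),ys.min(),ys.max(),atz(cal,b['location'],.083))
```

```text
{'fov_y': 64.88571546904777, 'cx': 315.62068986638803, 'cy': 238.48421204832448, 'k1': -0.03245153716078333, 'position': array([ 0.54094442, -0.09491838,  0.3842933 ]), 'orientation': array([-16.54199904,  -0.06415735,  -9.30812978])}
0.84 [313.9, 165.5] 291 339 11 242 [ 0.53517089 -0.12384493  0.083     ]
```

View pics/w1.png

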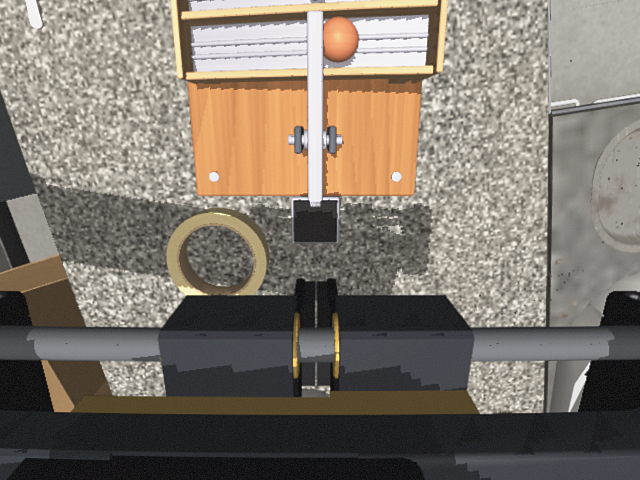

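The wrist view shows the right pad centred near (316,220) and the ball at (340,38). The ball is about 37 px across against about 44 px for the pad, so it is the large one.

Run:
```python
from h import *
cal=viewer.get_calibration('wrist'); s=env.get_obs(); M=Rm(s['tool_rot'])
p=atz(cal,(316,220),.083); print(p,s['tool_pos'],M.T@(p-s['tool_pos'])/.2)
print('width',np.linalg.norm(atz(cal,(293.5,220),.083)-atz(cal,(338,220),.083)))
```

```text
[ 0.53026061 -0.16550357  0.083     ] [ 0.5287206  -0.17041649  0.22243466] [0.0249384  0.00384796 0.69719192]
width 0.03650022241869257
```

{"op": "apply_moves", "data": {
  "moves": [
    [0.01,0,0.12,0,0,0,0],
    [0.01,0,0.26,0,0,0,0],
    [0.01,0,0.4,0,0,0,0],
    [0.01,0,0.52,0,0,0,0],
    [0.01,0,0.6,0,0,0,0],
    [0.01,0,0.65,0,0,0,0],
    [0.01,0,0.65,0,0,0,0]
  ]
}}

```text
time_s: 5.0
tool_pos: [0.5282, -0.168, 0.0913]
tool_rot: [-179.9, -0.0, 81.0]
force: [-0.1, 0.0, -0.1]
grip_width: 0.0001
grasp_force: 0.0
```

{"op": "apply_moves", "data": {
  "moves": [
    [0,0,0.02,0,0,0,0],
    [0,0,0.04,0,0,0,0],
    [0,0,0.06,0,0,0,0],
    [0,0,0.08,0,0,0,0],
    [0,0,0.08,0,0,0,0]
  ]
}}

```text
time_s: 5.5
tool_pos: [0.5295, -0.1706, 0.0772]
tool_rot: [179.9, 0.1, 80.9]
force: [-0.8, -2.9, 4.1]
grip_width: 0.0002
grasp_force: 2.5
```

Contact is made on the pad. I continue down in small steps.

{"op": "apply_moves", "data": {
  "moves": [
    [0,0,0.025,0,0,0,0],
    [0,0,0.05,0,0,0,0],
    [0,0,0.075,0,0,0,0],
    [0,0,0.08,0,0,0,0]
  ]
}}

```text
time_s: 5.9
tool_pos: [0.5294, -0.1717, 0.0613]
tool_rot: [179.9, 0.1, 80.8]
force: [-0.8, -4.5, 6.2]
grip_width: 0.0009
grasp_force: 4.0
```

{"op": "apply_moves", "data": {
  "moves": [
    [0,0,0.015,0,0,0,0],
    [0,0,0.03,0,0,0,0],
    [0,0,0.03,0,0,0,0]
  ]
}}

```text
time_s: 6.2
tool_pos: [0.5295, -0.1711, 0.0555]
tool_rot: [179.9, 0.1, 80.9]
force: [-0.8, -3.6, 4.8]
grip_width: 0.0003
grasp_force: 3.9
```

{"op": "apply_moves", "data": {
  "moves": [
    [0,0,0.01,0,0,0,0],
    [0,0,0.015,0,0,0,0],
    [0,0,0.015,0,0,0,0]
  ]
}}

```text
time_s: 6.5
tool_pos: [0.5296, -0.1709, 0.054]
tool_rot: [179.9, 0.0, 80.9]
force: [-4.1, -2.2, 14.5]
grip_width: 0.0006
grasp_force: 7.6
```

Run:
```python
from h import *
im=viewer.read_camera('wrist'); a=im[:,:,::-1]
t=viewer.read_camera('top')[:,:,::-1][185:290,235:390]; t=cv2.resize(t,(640,434),interpolation=cv2.INTER_CUBIC)
cv2.imwrite('pics/w2.png',cv2.resize(np.hstack([a[:434],t]),(800,271),interpolation=cv2.INTER_AREA)); print(env.get_obs()['force'])
```

```text
[-4.28437061 -3.42073876 15.12582731]
```

View pics/w2.png

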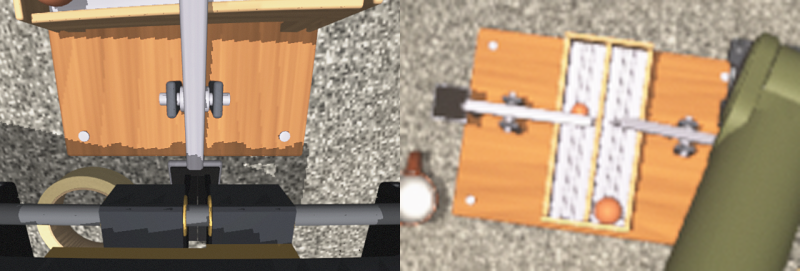

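The top view (right half) shows the large ball at the front lip near (607,209) and the small ball still behind its gate at (580,108). The lever is on its stop at 15 N, so I now release it.

{"op": "apply_moves", "data": {
  "moves": [
    [0,0,-0.04,0,0,0,0],
    [0,0,-0.08,0,0,0,0],
    [0,0,-0.12,0,0,0,0],
    [0,0,-0.16,0,0,0,0],
    [0,0,-0.22,0,0,0,0],
    [0,0,-0.32,0,0,0,0],
    [0,0,-0.45,0,0,0,0],
    [0,0,-0.6,0,0,0,0],
    [0,0,-0.75,0,0,0,0],
    [0,0,-0.8,0,0,0,0]
  ]
}}

```text
time_s: 7.6
tool_pos: [0.53, -0.1687, 0.2145]
tool_rot: [179.8, -0.1, 81.0]
force: [0.5, -0.1, 0.5]
grip_width: 0.0006
grasp_force: 0.0
```

{"op": "apply_moves", "data": {
  "moves": [
    [-0.15,0,0,0,0,0,0],
    [-0.3,0,0,0,0,0,0],
    [-0.45,0,0,0,0,0,0],
    [-0.6,0,0,0,0,0,0],
    [-0.7,0,0,0,0,0,0],
    [-0.7,0,0,0,0,0,0],
    [-0.7,0,0,0,0,0,0],
    [-0.7,0,0,0,0,0,0],
    [-0.7,0,0,0,0,0,0]
  ]
}}

```text
time_s: 8.5
tool_pos: [0.5074, -0.3056, 0.2112]
tool_rot: [-180.0, -0.1, 81.1]
force: [0.6, -0.5, -0.0]
grip_width: 0.0006
grasp_force: 0.0
```

Run:
```python
from h import *
a=viewer.read_camera('wrist')[:,:,::-1][:434]
t=viewer.read_camera('top')[:,:,::-1][185:290,235:390]; t=cv2.resize(t,(640,434),interpolation=cv2.INTER_CUBIC)
cv2.imwrite('pics/w3.png',cv2.resize(np.hstack([a,t]),(800,271),interpolation=cv2.INTER_AREA)); print(env.get_obs()['force'])
```

```text
[-1.31276978  0.78532471 -0.0582854 ]
```

View pics/w3.png

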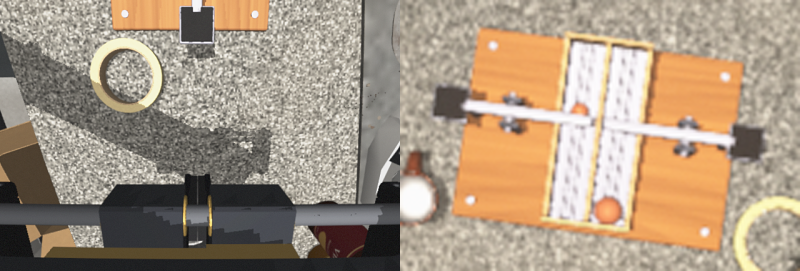

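The right lever is back at rest, with its pad at (747,142) in the right half. The large ball sits at the lip (607,209), the small ball is still stored at (580,108), and the cup and tape have not moved.

```bash
python3 -c "
from cell import env; print(env.sign_off())"
```

```text
the job is handed in; nothing more can be done
None
```

Job handed in: I pressed and released the right lever, so the large ball rolled to the front lip and the lever came back to rest; the small ball is still stored, and the cup and tape have not moved (I did not re-check the mug and milk jug).

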